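Sweep the scored chestnuts off the board into the pan

ROBOT

A 7-joint arm with a two-finger parallel gripper is mounted at the origin on the work surface. World frame = base frame: x ahead of the robot, y to its left, z up, the work surface at z = 0. Lengths are in m, angles in degrees, forces in N, time in s.
With the tool pointing down it reaches from about 0.425 to 0.875 m from the base axis. Payload 4.7 kg.
Tool frame: the origin (TCP) lies midway between the tips of the shut fingers; the grasp point (between the pads) lies 19 mm behind it; z points along the fingers, y is the line along which they close (so a half turn about z gives the same grasp; the last joint's range is limited). The gripper opens to 85 mm and grips with 20 to 120 N. Pads are 22 mm wide; open, the fingers measure 114 mm over their backs; the gripper's body (76 mm by 85 mm) begins 54 mm behind the grasp point. The pads swing forward as they close: fully open they stand 13 mm farther back than shut.
Start: joints at [73.115, 18.392, -4.016, 83.108, 1.295, 78.541, -3.26], TCP at [0.198, -0.619, 0.231] pointing down, gripper open.
Joint ranges: [-163.93, 163.93], [-17.29, 119.83], [-79.2, 71.16], [3.27, 140.29], [-89.18, 269.18], [5.43, 117.66], [-154.24, 154.24]. Speed limits (degrees/s): [147.25, 147.25, 180, 180, 180, 180, 180].

INTERFACE

Orientations are given as a 3x3 rotation matrix whose columns are the frame's x, y, z axes.
In Python, from cell import state, capture, camera_info, job_done, recognise, pinpoint gives the robot as it stands.
- The arm moves only by the tool send_rows, never from a script. Its argument "increments" is a list of rows, each an object with "fingers": the opening, from -1 (shut) to 1 (fully open); "translation": the shift along the tool's x, y, z scaled (see below), a list of three; "spin": the turn about the tool's z scaled (see below). A call has 1 to 5 rows; each row is the pose to reach, as a shift and turn from the pose commanded when the call began, along the tool's axes at that moment, turning the shorter way round; what a row does not reach only later rows make up. The controller multiplies each number of a shift by 500 mm and each number of a turn by 360 degrees. A row lasts 1/10 s, in which the tool goes at most 50 mm and 8.59 degrees, less where a joint would pass 70% of its speed; a pose out of reach is approached as far as the arm can. A call with a number of a shift or a turn outside -1 to 1 is refused whole. A call with a gripper value outside its range is refused whole. The fingers move at their own pace and stop on an object; the grip force is fixed at half the most. Time passes only in rows, so rows that repeat a pose let the fingers close. It gives the time, the measured TCP pose, the force, the opening and the grip force at its end, in the units of the state.
- state(): the state, without advancing time (a new reading comes with each control period).
- capture(name): name is "side" or "top"; returns (picture, depth): 420x560x3 uint8, red, green, blue; 420x560 float32, m along the optical axis (not along the pixel's ray), 0 where there is no reading.
- camera_info(name): a dict with "fx", "fy", "cx", "cy" (pixels), "extrinsics" (4x4, takes a point from world to camera coordinates). Camera axes: x right, y down, z forward; pixel columns grow to the right and rows downward; lengths in m; the calibration is good to about 2 mm. A picture is of the moment at which its call begins. camera_info takes no time and is no camera call.
- job_done(): hands the job in; it is judged then, once.
Trained networks look in the newest picture that a camera, given by its name, has taken for a name from the list of things; names that differ only in an ending like _2 or _b are one class to them, and where a whole thing is asked for, a point or a joint stands for the part that bears it (a point fixed in the world has none). Each returns a list of dicts, best first, with "confidence" (0 to 1); they miss things now and then, are a little off and sometimes report something else, mostly with a low value. They report only what shows in the picture. A call takes as long as a camera call.
- recognise(query, camera): "location" ([x, y, z] in m, in world coordinates, good to about 4 mm: the middle of the surface that is visible of it).
- pinpoint(query, camera): "location" ([x, y, z] in m, in world coordinates, good to about 4 mm: a listed point, or the origin of a listed thing).
The state is a dict: "time_s": time; "joint_pos": joint angles; "qd": joint speeds; "joint_efforts": joint torques, N m; "position": TCP position; "eef_rot": TCP orientation; "ft_force": force on the tool from outside, world axes, zero at the start; "moment": the same for the moment, N m; "gripper_width": finger opening in m; "grip_force": force on a finger pad.
Only numpy, scipy, OpenCV 4.12 (cv2) and the standard library are available. Lean on these libraries where they do the work, as an engineer would, in place of code of your own. Each camera call takes 0.05 s, during which the arm holds its last target. There are 200 camera calls.

TASK

The chestnuts on the bamboo board are scored and ready: sweep all four along the board with your fingertips and over its open end into the rectangular steel pan, not the steamer basket. Push them only, never grip, squeeze or lift them, and leave the dish, the scoop and everything else standing where it is.

Things in the scene. Friction and masses are not known exactly. Their poses are not given: they have to be found in the camera images.
- board: Bamboo chopping board on steel legs, fixed. 250 mm (own x) by 360 mm (own y, along); top 90 mm above the bench. Origin on the bench under the board's centre, z up. Each long edge (x = +-115 to +-125 mm) has a raised lip 10 mm high; the two short ends (y = +-180 mm) are open, flush with the top.
- pan: Rectangular stainless pan, fixed, under one end of the board (+y or -y, it changes): 265 (own x) by 162 mm over its rim, inside 239 by 136 mm, rim 65 mm above the bench. Origin on the bench under its centre, axes parallel to the board's, 242 mm from the board's centre: the board overhangs its near rim and what goes over the end falls in.
- steamer: Round bamboo steamer basket, empty, fixed, 180 mm across and 60 mm high, standing in the same way under the board's other end. Origin on the bench under its centre.
- chestnut_1: Brown chestnut, flat side down on the board (in the -x, -y quarter of the board's own axes at the start), 33 mm across (widest 10 mm up), base 26 mm across, 23 mm high, 12 to 22 g. It slides on its flat base when pushed. Origin at the centre of the flat side, z up through the dome.
- chestnut_2: Brown chestnut, flat side down on the board (in the -x, +y quarter of the board's own axes at the start), 33 mm across (widest 10 mm up), base 26 mm across, 23 mm high, 12 to 22 g. It slides on its flat base when pushed. Origin at the centre of the flat side, z up through the dome.
- chestnut_3: Brown chestnut, flat side down on the board (in the +x, -y quarter of the board's own axes at the start), 33 mm across (widest 10 mm up), base 26 mm across, 23 mm high, 12 to 22 g. It slides on its flat base when pushed. Origin at the centre of the flat side, z up through the dome.
- chestnut_4: Brown chestnut, flat side down on the board (in the +x, +y quarter of the board's own axes at the start), 33 mm across (widest 10 mm up), base 26 mm across, 23 mm high, 12 to 22 g. It slides on its flat base when pushed. Origin at the centre of the flat side, z up through the dome.
- dish: Small white ceramic pinch dish, 52 mm across, 24 mm high, loose on the board's middle line. Origin at the centre of its underside.
- scoop: Short scoop of brown smoked bamboo, 100 mm long (own y), 22 mm wide, 10 mm high, lying loose along the board's middle line. Origin at the middle of its underside.
- whisk: Bamboo tea whisk standing on its black ceramic shaper as one loose piece, 64 mm across, 130 mm high, on the bench past the board's far long edge. Origin at the centre of its underside.
- teabowl: Grey-green tea bowl, 116 mm across, 70 mm high, loose on the bench past the board's far long edge. Origin at the centre of its underside.
- caddy: Aluminium tea caddy, 77 mm across, 96 mm high, loose on the bench between the robot and the board. Origin at the centre of its underside.

How it is judged (in metres and radians):
At the end, for the whole second after the job is handed in: All four chestnuts lie inside the steel pan, below its rim, no longer tumbling (under 0.05 m/s); the dish, scoop, whisk, caddy and tea bowl stand within 20 mm of where they were, not tipped (under 0.3 rad) (x of chestnut_1 in the frame of pan between -0.122 and 0.122 m and y of chestnut_1 in the frame of pan between -0.071 and 0.071 m and z of each of chestnut_1, chestnut_2, chestnut_3, chestnut_4 in the frame of pan below 0.055 m and linear speed of each of chestnut_1, chestnut_2, chestnut_3, chestnut_4 below 0.05 m/s and x of chestnut_2 in the frame of pan between -0.122 and 0.122 m and y of chestnut_2 in the frame of pan between -0.071 and 0.071 m and x of chestnut_3 in the frame of pan between -0.122 and 0.122 m and y of chestnut_3 in the frame of pan between -0.071 and 0.071 m and x of chestnut_4 in the frame of pan between -0.122 and 0.122 m and y of chestnut_4 in the frame of pan between -0.071 and 0.071 m and distance of each of dish, scoop, whisk, caddy, teabowl from where it was at the start of the episode below 0.02 m and angle between each of dish, scoop, whisk, caddy, teabowl's own z axis and vertical below 0.3 rad); the robot touches nothing.
It fails at once if a chestnut is picked up: lifted more than 40 mm above the board's top (z of any of chestnut_1, chestnut_2, chestnut_3, chestnut_4 in the frame of board above 0.13 m).
It fails at once if a chestnut is gripped or pressed with more than 15 N (contact force between any of chestnut_1, chestnut_2, chestnut_3, chestnut_4 and the fingers above 15 N).
It fails at once if the dish, scoop, whisk, caddy or tea bowl is shifted by more than 20 mm or tipped (not (distance of each of dish, scoop, whisk, caddy, teabowl from where it was at the start of the episode below 0.02 m and angle between each of dish, scoop, whisk, caddy, teabowl's own z axis and vertical below 0.3 rad)).
It also fails if it takes over 64 s, if anything falls off the work surface, if the arm or the gripper's body presses on something with over 40 N, if the wrist force passes 120 N, or if a joint passes its speed limit or range.

## Working session

There is one attempt and no reset: what is moved stays moved. The work goes in short steps, Python scripts to look and compute and a tool call to move; the robot and the scene stay as the last step left them, time stands still between calls to the robot, and variables do not carry over. Pictures are saved under pics/ and viewed, at most 10 in all, crops included, and the job is handed in when it is done.

Besides the shell and the picture viewer there is one more tool, called after ">>>" in YAML: its name, and indented under it one key for each argument. send_rows: Moves the arm, as the interface text tells. Shifts and turns lie within -1 to 1; 1 stands for 500 mm of shift or 360 degrees of turn. Its arguments: {"type":"object","properties":{"increments":{"type":"array"}},"required":["increments"]}

```bash
mkdir -p pics
python3 - <<'E'
from cell import *
import cv2,numpy as np
s=state();print(s['time_s'],s['position'],np.round(s['eef_rot'],3).tolist(),s['gripper_width'])
for c in ('top','side'):
    im,d=capture(c);cv2.imwrite(f'pics/{c}0.png',im[:,:,::-1]);np.save(f'{c}.npy',d)
    i=camera_info(c);print(c,i['fx'],i['cx'],i['cy'],np.round(i['extrinsics'],3).tolist())
    for q in ('board','pan','steamer','chestnut_1','dish','scoop','whisk','teabowl','caddy'):
        print(c,q,[(np.round(r['location'],3).tolist(),round(r['confidence'],2)) for r in pinpoint(q,c)[:6]])
E
```

```text
0.0 [ 0.19735323 -0.6187601   0.23022587] [[0.953, 0.304, -0.001], [0.304, -0.953, 0.002], [-0.0, -0.002, -1.0]] 0.08512192513467479
top 491.40593514031474 277.88310524305814 202.52350567298834 [[0.013, -0.999, -0.037, 0.035], [-0.994, -0.008, -0.112, 0.565], [0.111, 0.038, -0.993, 0.862], [0.0, 0.0, 0.0, 1.0]]
top board [([0.573, 0.042, 0.003], 0.93), ([0.76, 0.129, 0.002], 0.74)]
top pan [([0.568, 0.28, -0.0], 0.93)]
top steamer [([0.571, -0.209, -0.001], 0.81)]
top chestnut_1 [([0.488, 0.092, 0.09], 0.8), ([0.634, -0.038, 0.09], 0.77), ([0.505, -0.073, 0.092], 0.56)]
top dish [([0.571, -0.04, 0.088], 0.95), ([0.636, -0.04, 0.089], 0.74)]
top scoop [([0.57, 0.095, 0.088], 0.93), ([0.633, -0.041, 0.091], 0.45)]
top whisk [([0.766, -0.056, -0.003], 0.79), ([0.761, 0.129, -0.003], 0.63)]
top teabowl [([0.76, 0.129, -0.001], 0.64), ([0.574, -0.206, -0.0], 0.47)]
top caddy [([0.375, 0.186, -0.004], 0.82), ([0.488, 0.094, 0.091], 0.73), ([0.509, -0.075, 0.089], 0.72)]
side 433.42496831215226 278.2780678878248 198.7464582882134 [[-0.924, -0.382, -0.019, 0.55], [-0.203, 0.532, -0.822, 0.165], [0.324, -0.756, -0.569, 0.61], [0.0, 0.0, 0.0, 1.0]]
side board [([0.569, 0.042, 0.006], 0.58)]
side pan [([0.566, 0.283, 0.001], 0.89)]
side steamer [([0.632, -0.039, 0.09], 0.16)]
side chestnut_1 [([0.635, 0.109, 0.089], 0.74), ([0.504, -0.072, 0.089], 0.68), ([0.489, 0.096, 0.091], 0.68), ([0.635, -0.04, 0.092], 0.57)]
side dish [([0.57, -0.043, 0.091], 0.82)]
side scoop [([0.571, 0.098, 0.09], 0.91)]
side whisk [([0.77, -0.055, 0.001], 0.93)]
side teabowl [([0.763, 0.126, 0.003], 0.83)]
side caddy [([0.38, 0.183, 0.002], 0.98)]
```

View pics/top0.png

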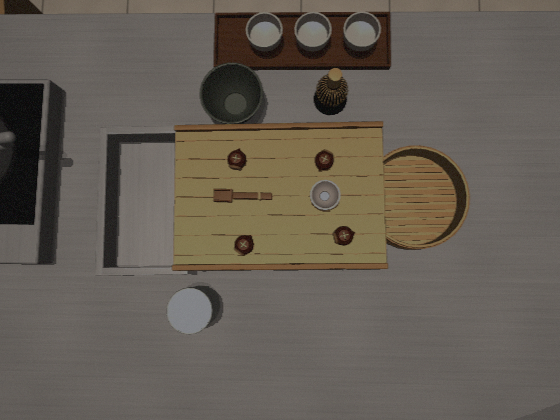

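View pics/side0.png

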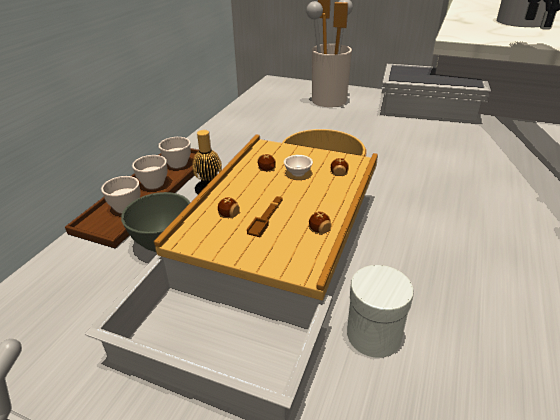

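The top view shows the pan on the left (+y) at about (140,200) and the steamer on the right. The nuts are at about (237,159), (324,160), (244,245) and (344,236), with the scoop and dish on the middle line. The side view agrees. Next I'll use depth to refine the board yaw and nut positions.

```bash
cat > h.py <<'E'
import numpy as np
from cell import *
def cloud(c,d):
    i=camera_info(c);v,u=np.mgrid[:420,:560]
    p=np.stack([(u-i['cx'])/i['fx']*d,(v-i['cy'])/i['fy']*d,d],-1)
    E=np.array(i['extrinsics']);return (p-E[:3,3])@E[:3,:3]
def blobs(c,d):
    import cv2
    P=cloud(c,d);x,y,z=np.moveaxis(P,-1,0)
    m=((z>.098)&(z<.125)&(d>0)&(abs(x-.571)<.108)&(abs(y-.05)<.2)).astype(np.uint8)
    n,l=cv2.connectedComponents(m)
    return [(np.round((P[l==k].min(0)+P[l==k].max(0))/2,3).tolist(),np.round(np.ptp(P[l==k],axis=0),3).tolist(),int((l==k).sum())) for k in range(1,n) if (l==k).sum()>15]
E
python3 - <<'E'
from h import *
import cv2
for c in('top','side'):
    d=np.load(c+'.npy');P=cloud(c,d);m=(P[...,2]>.082)&(P[...,2]<.106)&(d>0)&(abs(P[...,0]-.571)<.16)&(abs(P[...,1]-.04)<.22)
    print(c,cv2.minAreaRect(P[m][:,:2].astype(np.float32)*1000))
    q=P[m&(abs(P[...,1]-.02)<.03)];print('top z',np.median(q[:,2]))
    for b in blobs(c,d):print(b)
E
```

```text
top ((555.6985473632812, 38.64849853515625), (280.66558837890625, 360.81585693359375), 1.463040828704834)
top z 0.08908913201054916
([0.632, 0.111, 0.106], [0.036, 0.031, 0.016], 296)
([0.63, -0.038, 0.106], [0.036, 0.032, 0.016], 310)
([0.569, -0.039, 0.108], [0.049, 0.048, 0.019], 582)
([0.569, 0.131, 0.1], [0.021, 0.032, 0.005], 65)
([0.503, -0.071, 0.107], [0.032, 0.037, 0.017], 317)
([0.485, 0.096, 0.106], [0.033, 0.031, 0.016], 309)
side ((555.8179321289062, 37.768341064453125), (284.3684997558594, 362.7432556152344), 1.0140821933746338)
top z 0.08998196325663055
([0.632, -0.036, 0.106], [0.035, 0.026, 0.016], 206)
([0.572, -0.04, 0.107], [0.05, 0.052, 0.017], 425)
([0.505, -0.066, 0.106], [0.031, 0.028, 0.016], 211)
([0.632, 0.112, 0.106], [0.032, 0.028, 0.017], 291)
([0.487, 0.099, 0.106], [0.033, 0.026, 0.016], 319)
([0.572, 0.132, 0.1], [0.022, 0.033, 0.003], 90)
```

>>> send_rows:
  increments:
    - {"fingers": -0.55,"translation": [0.05,-0.08,0],"spin": -0.02}
    - {"fingers": -0.55,"translation": [0.1,-0.16,0],"spin": -0.04}
    - {"fingers": -0.55,"translation": [0.15,-0.24,0],"spin": -0.06}
    - {"fingers": -0.55,"translation": [0.2,-0.32,0],"spin": -0.08}
    - {"fingers": -0.55,"translation": [0.25,-0.4,0],"spin": -0.1}

```text
time_s: 1.5
position: [0.2561, -0.3889, 0.2314]
eef_rot: [[0.588, 0.809, 0.0], [0.809, -0.588, -0.001], [-0.0, 0.0, -1.0]]
ft_force: [-0.2, 0.3, 0.9]
gripper_width: 0.0193
grip_force: 0.0
```

>>> send_rows:
  increments:
    - {"fingers": -0.5,"translation": [0.1,0.0066,0],"spin": -0.021}
    - {"fingers": -0.5,"translation": [0.2,0.013,0],"spin": -0.042}
    - {"fingers": -0.5,"translation": [0.3,0.02,0],"spin": -0.063}
    - {"fingers": -0.5,"translation": [0.4,0.026,0],"spin": -0.084}
    - {"fingers": -0.5,"translation": [0.5,0.033,0],"spin": -0.1033}

```text
time_s: 2.0
position: [0.4178, -0.1978, 0.2318]
eef_rot: [[-0.02, 1.0, 0.001], [1.0, 0.02, -0.001], [-0.001, 0.001, -1.0]]
ft_force: [0.9, -1.2, -0.2]
gripper_width: 0.0216
grip_force: 0.0
```

```bash
python3 -c "
from cell import *
import numpy as np
s=state();print(s['time_s'],s['position'],np.round(s['eef_rot'],3).tolist(),s['gripper_width'])"
```

```text
2.0 [ 0.41777239 -0.19782262  0.23180941] [[-0.02, 1.0, 0.001], [1.0, 0.02, -0.001], [-0.001, 0.001, -1.0]] 0.02157735257485643
```

>>> send_rows:
  increments:
    - {"fingers": -0.5,"translation": [0.07,0.06,0],"spin": 0}
    - {"fingers": -0.5,"translation": [0.14,0.12,0],"spin": 0}
    - {"fingers": -0.5,"translation": [0.21,0.18,0],"spin": 0}
    - {"fingers": -0.5,"translation": [0.28,0.24,0],"spin": 0}
    - {"fingers": -0.5,"translation": [0.35,0.3,0],"spin": 0}

```text
time_s: 2.5
position: [0.5652, -0.0209, 0.2317]
eef_rot: [[-0.015, 1.0, 0.001], [1.0, 0.015, -0.001], [-0.001, 0.001, -1.0]]
ft_force: [0.1, -0.2, -0.6]
gripper_width: 0.0215
grip_force: 0.0
```

>>> send_rows:
  increments:
    - {"fingers": -0.5,"translation": [0.07,0.06,0],"spin": 0}
    - {"fingers": -0.5,"translation": [0.14,0.12,0.05],"spin": 0}
    - {"fingers": -0.5,"translation": [0.165,0.143,0.1],"spin": 0}
    - {"fingers": -0.5,"translation": [0.165,0.143,0.15],"spin": 0}
    - {"fingers": -0.5,"translation": [0.165,0.143,0.15],"spin": 0}

```text
time_s: 3.0
position: [0.6319, 0.0617, 0.1521]
eef_rot: [[-0.017, 1.0, -0.007], [1.0, 0.017, -0.0], [-0.0, -0.007, -1.0]]
ft_force: [0.7, -1.3, -0.6]
gripper_width: 0.0216
grip_force: 0.0
```

>>> send_rows:
  increments:
    - {"fingers": -0.5,"translation": [0,0.002,0.03],"spin": 0}
    - {"fingers": -0.5,"translation": [0,0.003,0.06],"spin": 0}
    - {"fingers": -0.5,"translation": [0,0.003,0.09],"spin": 0}
    - {"fingers": -0.5,"translation": [0,0.003,0.1],"spin": 0}
    - {"fingers": -0.5,"translation": [0,0.003,0.1],"spin": 0}

```text
time_s: 3.5
position: [0.6351, 0.0609, 0.1053]
eef_rot: [[-0.015, 1.0, -0.002], [1.0, 0.015, -0.0], [-0.0, -0.002, -1.0]]
ft_force: [-0.9, 0.0, 0.0]
gripper_width: 0.0211
grip_force: 0.0
```

Run:
```python
from h import *
import cv2
a=[capture(c) for c in('top','side')]
cv2.imwrite('pics/p1.png',cv2.resize(a[1][0][100:280,120:400,::-1],None,fx=2.5,fy=2.5))
s=state();print(s['time_s'],s['position'],s['gripper_width'])
```

```text
3.6 [0.63611316 0.0613981  0.10673609] 0.021606925469874395
```

View pics/p1.png

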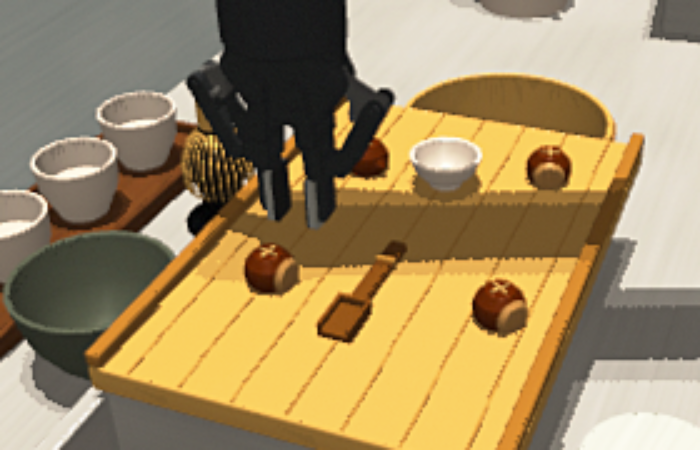

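The two fingertips (at about (275,215) and (315,215)) stand squarely behind the nut at (270,268). I'll lower the last bit and push.

>>> send_rows:
  increments:
    - {"fingers": -0.5,"translation": [0,-0.002,0.01],"spin": 0}
    - {"fingers": -0.5,"translation": [0,-0.004,0.018],"spin": 0}
    - {"fingers": -0.5,"translation": [0.01,-0.004,0.018],"spin": 0}
    - {"fingers": -0.5,"translation": [0.025,-0.004,0.018],"spin": 0}
    - {"fingers": -0.5,"translation": [0.045,-0.004,0.018],"spin": 0}

```text
time_s: 4.1
position: [0.6336, 0.0845, 0.0974]
eef_rot: [[-0.015, 1.0, 0.0], [1.0, 0.015, 0.0], [0.0, 0.0, -1.0]]
ft_force: [-0.1, -0.3, -0.5]
gripper_width: 0.0213
grip_force: 0.0
```

>>> send_rows:
  increments:
    - {"fingers": -0.5,"translation": [0.025,0,0],"spin": 0}
    - {"fingers": -0.5,"translation": [0.05,0,0],"spin": 0}
    - {"fingers": -0.5,"translation": [0.075,0,0],"spin": 0}
    - {"fingers": -0.5,"translation": [0.1,0,0],"spin": 0}
    - {"fingers": -0.5,"translation": [0.125,0,0],"spin": 0}

```text
time_s: 4.6
position: [0.6324, 0.1477, 0.0973]
eef_rot: [[-0.016, 1.0, 0.0], [1.0, 0.016, -0.0], [-0.0, 0.0, -1.0]]
ft_force: [0.6, -0.9, -0.0]
gripper_width: 0.0211
grip_force: 0.1
```

Run:
```python
from h import *
for c in('top','side'):
    im,d=capture(c)
    for b in blobs(c,d):print(c,b)
s=state();print(s['time_s'],s['position'],s['gripper_width'])
```

```text
top ([0.63, -0.038, 0.106], [0.035, 0.032, 0.016], 311)
top ([0.569, -0.039, 0.108], [0.049, 0.048, 0.019], 577)
top ([0.503, -0.071, 0.107], [0.032, 0.037, 0.017], 314)
side ([0.632, -0.034, 0.106], [0.033, 0.027, 0.016], 205)
side ([0.572, -0.039, 0.107], [0.049, 0.052, 0.017], 419)
side ([0.505, -0.067, 0.106], [0.031, 0.028, 0.016], 209)
side ([0.633, 0.165, 0.112], [0.05, 0.052, 0.027], 699)
side ([0.487, 0.098, 0.106], [0.033, 0.025, 0.016], 323)
side ([0.572, 0.132, 0.1], [0.023, 0.034, 0.004], 87)
4.7 [0.63190382 0.14981371 0.09750102] 0.02102399190169268
```

>>> send_rows:
  increments:
    - {"fingers": -0.5,"translation": [0.025,0,0],"spin": 0}
    - {"fingers": -0.5,"translation": [0.05,0,0],"spin": 0}
    - {"fingers": -0.5,"translation": [0.075,0,0],"spin": 0}
    - {"fingers": -0.5,"translation": [0.1,0,0],"spin": 0}
    - {"fingers": -0.5,"translation": [0.125,0,0],"spin": 0}

```text
time_s: 5.2
position: [0.6314, 0.2103, 0.0973]
eef_rot: [[-0.016, 1.0, -0.0], [1.0, 0.016, 0.0], [0.0, -0.0, -1.0]]
ft_force: [-0.8, -0.5, -0.3]
gripper_width: 0.0215
grip_force: 0.0
```

>>> send_rows:
  increments:
    - {"fingers": -0.5,"translation": [0.02,0,0],"spin": 0}
    - {"fingers": -0.5,"translation": [0.02,0,0],"spin": 0}
    - {"fingers": -0.5,"translation": [0.02,0,0],"spin": 0}
    - {"fingers": -0.5,"translation": [0.02,0,-0.05],"spin": 0}
    - {"fingers": -0.5,"translation": [0.02,0,-0.1],"spin": 0}

```text
time_s: 5.7
position: [0.6311, 0.2172, 0.1468]
eef_rot: [[-0.014, 1.0, -0.002], [1.0, 0.014, -0.002], [-0.002, -0.002, -1.0]]
ft_force: [0.2, 0.2, 1.4]
gripper_width: 0.0212
grip_force: 0.0
```

Run:
```python
from h import *
import cv2
im,d=capture('side');cv2.imwrite('pics/p2.png',im[:,:,::-1])
s=state();print(s['time_s'],s['position'],s['gripper_width'])
```

```text
5.75 [0.63364204 0.2186325  0.15246639] 0.021342445943431376
```

View pics/p2.png

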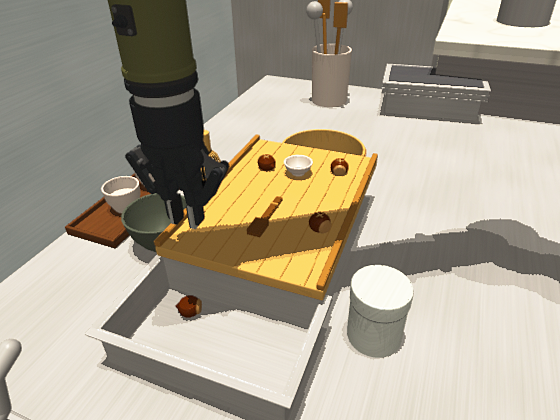

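Nut B lies in the pan at (189,307). The next is nut A.

>>> send_rows:
  increments:
    - {"fingers": -0.5,"translation": [-0.08,0,0],"spin": 0}
    - {"fingers": -0.5,"translation": [-0.17,0,0],"spin": 0}
    - {"fingers": -0.5,"translation": [-0.26,-0.003,0],"spin": 0}
    - {"fingers": -0.5,"translation": [-0.35,-0.004,0],"spin": 0}
    - {"fingers": -0.5,"translation": [-0.44,-0.006,0],"spin": 0}

```text
time_s: 6.25
position: [0.6315, -0.0043, 0.1473]
eef_rot: [[-0.014, 1.0, 0.0], [1.0, 0.014, -0.001], [-0.001, 0.0, -1.0]]
ft_force: [0.3, -0.5, 0.2]
gripper_width: 0.0214
grip_force: 0.0
```

>>> send_rows:
  increments:
    - {"fingers": -0.5,"translation": [-0.08,0,0],"spin": 0}
    - {"fingers": -0.5,"translation": [-0.166,0,0],"spin": 0}
    - {"fingers": -0.5,"translation": [-0.166,0,0],"spin": 0}
    - {"fingers": -0.5,"translation": [-0.166,0,0.04],"spin": 0}
    - {"fingers": -0.5,"translation": [-0.166,0,0.07],"spin": 0}

```text
time_s: 6.75
position: [0.6328, -0.0855, 0.1115]
eef_rot: [[-0.013, 1.0, -0.0], [1.0, 0.013, -0.001], [-0.001, -0.0, -1.0]]
ft_force: [0.2, 0.9, 0.3]
gripper_width: 0.021
grip_force: 0.0
```

```bash
python3 -c "
from cell import *
import numpy as np
capture('top')
s=state();print(s['time_s'],s['position'],np.round(s['eef_rot'],3).tolist(),s['gripper_width'])"
```

```text
6.8 [ 0.63085399 -0.08483981  0.1083412 ] [[-0.014, 1.0, -0.005], [1.0, 0.014, 0.0], [0.0, -0.005, -1.0]] 0.021615182970283826
```

>>> send_rows:
  increments:
    - {"fingers": -0.5,"translation": [0,0,0.016],"spin": 0}
    - {"fingers": -0.5,"translation": [0,0,0.03],"spin": 0}
    - {"fingers": -0.5,"translation": [0.01,0,0.03],"spin": 0}
    - {"fingers": -0.5,"translation": [0.025,0,0.03],"spin": 0}
    - {"fingers": -0.5,"translation": [0.045,0,0.03],"spin": 0}

```text
time_s: 7.3
position: [0.6331, -0.0609, 0.0979]
eef_rot: [[-0.015, 1.0, 0.001], [1.0, 0.015, -0.0], [-0.0, 0.001, -1.0]]
ft_force: [0.2, -0.3, -0.0]
gripper_width: 0.0212
grip_force: 0.0
```

>>> send_rows:
  increments:
    - {"fingers": -0.5,"translation": [0.025,0,0],"spin": 0}
    - {"fingers": -0.5,"translation": [0.05,0,0],"spin": 0}
    - {"fingers": -0.5,"translation": [0.075,0,0],"spin": 0}
    - {"fingers": -0.5,"translation": [0.1,0,0],"spin": 0}
    - {"fingers": -0.5,"translation": [0.125,0,0],"spin": 0}

```text
time_s: 7.8
position: [0.6318, 0.002, 0.0975]
eef_rot: [[-0.016, 1.0, 0.0], [1.0, 0.016, -0.0], [-0.0, 0.0, -1.0]]
ft_force: [0.3, -0.2, -0.1]
gripper_width: 0.021
grip_force: 0.4
```

Run:
```python
from h import *
for c in('side',):
    im,d=capture(c)
    for b in blobs(c,d):print(c,b)
s=state();print(s['time_s'],s['position'],s['gripper_width'])
```

```text
side ([0.572, -0.039, 0.107], [0.05, 0.051, 0.017], 421)
side ([0.633, 0.016, 0.112], [0.05, 0.051, 0.027], 487)
side ([0.505, -0.067, 0.106], [0.031, 0.028, 0.016], 205)
side ([0.487, 0.098, 0.106], [0.033, 0.027, 0.016], 323)
side ([0.572, 0.132, 0.099], [0.022, 0.036, 0.003], 91)
7.85 [0.63156489 0.00529855 0.09759921] 0.021137613274515906
```

>>> send_rows:
  increments:
    - {"fingers": -0.5,"translation": [0.025,0,0],"spin": 0}
    - {"fingers": -0.5,"translation": [0.05,0,0],"spin": 0}
    - {"fingers": -0.5,"translation": [0.075,0,0],"spin": 0}
    - {"fingers": -0.5,"translation": [0.1,0,0],"spin": 0}
    - {"fingers": -0.5,"translation": [0.125,0,0],"spin": 0}

```text
time_s: 8.35
position: [0.6307, 0.0646, 0.0973]
eef_rot: [[-0.016, 1.0, -0.0], [1.0, 0.016, 0.0], [0.0, -0.0, -1.0]]
ft_force: [-0.2, -0.3, 0.1]
gripper_width: 0.0215
grip_force: 0.3
```

>>> send_rows:
  increments:
    - {"fingers": -0.5,"translation": [0.025,0,0],"spin": 0}
    - {"fingers": -0.5,"translation": [0.05,0,0],"spin": 0}
    - {"fingers": -0.5,"translation": [0.075,0,0],"spin": 0}
    - {"fingers": -0.5,"translation": [0.1,0,0],"spin": 0}
    - {"fingers": -0.5,"translation": [0.125,0,0],"spin": 0}

```text
time_s: 8.85
position: [0.6298, 0.1269, 0.0973]
eef_rot: [[-0.015, 1.0, -0.0], [1.0, 0.015, -0.0], [-0.0, -0.0, -1.0]]
ft_force: [0.8, 0.3, -0.4]
gripper_width: 0.0217
grip_force: 0.2
```

>>> send_rows:
  increments:
    - {"fingers": -0.5,"translation": [0.025,0,0],"spin": 0}
    - {"fingers": -0.5,"translation": [0.05,0,0],"spin": 0}
    - {"fingers": -0.5,"translation": [0.075,0,0],"spin": 0}
    - {"fingers": -0.5,"translation": [0.1,0,0],"spin": 0}
    - {"fingers": -0.5,"translation": [0.115,0,0],"spin": 0}

```text
time_s: 9.35
position: [0.6286, 0.1853, 0.0973]
eef_rot: [[-0.017, 1.0, -0.0], [1.0, 0.017, 0.001], [0.001, -0.0, -1.0]]
ft_force: [-0.2, 0.4, 0.5]
gripper_width: 0.0213
grip_force: 0.1
```

>>> send_rows:
  increments:
    - {"fingers": -0.5,"translation": [0,0,0],"spin": 0}
    - {"fingers": -0.5,"translation": [0,0,0],"spin": 0}
    - {"fingers": -0.5,"translation": [0,0,0],"spin": 0}
    - {"fingers": -0.5,"translation": [0,0,-0.05],"spin": 0}
    - {"fingers": -0.5,"translation": [0,0,-0.1],"spin": 0}

```text
time_s: 9.85
position: [0.6285, 0.182, 0.1469]
eef_rot: [[-0.014, 1.0, -0.002], [1.0, 0.014, -0.001], [-0.001, -0.002, -1.0]]
ft_force: [0.5, 0.6, 0.6]
gripper_width: 0.0216
grip_force: 0.0
```

Run:
```python
from h import *
import cv2
im,d=capture('side');cv2.imwrite('pics/p3.png',im[:,:,::-1])
s=state();print(s['time_s'],s['position'],s['gripper_width'])
```

```text
9.9 [0.6311401  0.18328223 0.15249068] 0.021768382542630176
```

View pics/p3.png

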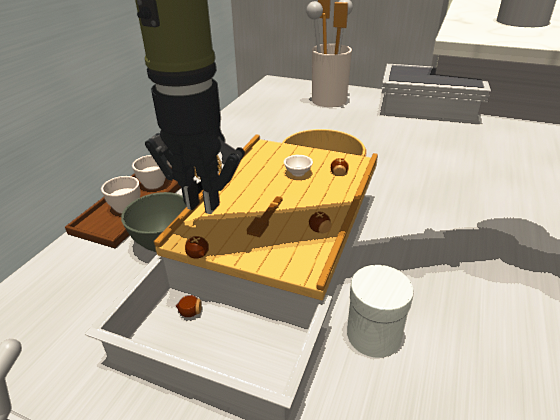

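Nut A stopped just short of the edge at (196,246). I'll back off, lower and finish that push.

Run:
```python
from h import *
for c in('side','top'):
    im,d=capture(c)
    for b in blobs(c,d):print(c,b)
s=state();print(s['time_s'],s['position'],s['gripper_width'])
```

```text
side ([0.572, -0.04, 0.107], [0.05, 0.05, 0.017], 423)
side ([0.505, -0.068, 0.106], [0.031, 0.029, 0.016], 208)
side ([0.487, 0.098, 0.106], [0.033, 0.026, 0.016], 319)
side ([0.572, 0.132, 0.1], [0.022, 0.033, 0.003], 87)
side ([0.629, 0.211, 0.106], [0.034, 0.03, 0.016], 392)
top ([0.569, -0.039, 0.107], [0.049, 0.048, 0.018], 571)
top ([0.569, 0.12, 0.1], [0.021, 0.007, 0.004], 23)
top ([0.502, -0.07, 0.107], [0.031, 0.036, 0.017], 315)
top ([0.491, 0.086, 0.104], [0.022, 0.012, 0.012], 47)
10.0 [0.6303335  0.18299133 0.14932639] 0.021425837566729247
```

>>> send_rows:
  increments:
    - {"fingers": -0.5,"translation": [-0.03,0,0],"spin": 0}
    - {"fingers": -0.5,"translation": [-0.03,0,0.03],"spin": 0}
    - {"fingers": -0.5,"translation": [-0.03,0,0.07],"spin": 0}
    - {"fingers": -0.5,"translation": [-0.03,0,0.1],"spin": 0}
    - {"fingers": -0.5,"translation": [-0.03,0,0.1],"spin": 0}

```text
time_s: 10.5
position: [0.6268, 0.1668, 0.093]
eef_rot: [[-0.015, 1.0, -0.007], [1.0, 0.015, -0.002], [-0.002, -0.007, -1.0]]
ft_force: [-0.9, 0.8, 0.1]
gripper_width: 0.0216
grip_force: 0.0
```

>>> send_rows:
  increments:
    - {"fingers": -0.5,"translation": [0.01,0.002,-0.002],"spin": 0}
    - {"fingers": -0.5,"translation": [0.035,0.002,-0.002],"spin": 0}
    - {"fingers": -0.5,"translation": [0.06,0.002,-0.002],"spin": 0}
    - {"fingers": -0.5,"translation": [0.085,0.002,-0.002],"spin": 0}
    - {"fingers": -0.5,"translation": [0.11,0.002,-0.002],"spin": 0}

```text
time_s: 11.0
position: [0.6292, 0.2255, 0.0989]
eef_rot: [[-0.017, 1.0, 0.001], [1.0, 0.017, 0.001], [0.001, 0.001, -1.0]]
ft_force: [-0.6, -0.0, -0.7]
gripper_width: 0.0212
grip_force: 0.0
```

>>> send_rows:
  increments:
    - {"fingers": -0.5,"translation": [0.01,0,0],"spin": 0}
    - {"fingers": -0.5,"translation": [0.01,0,0],"spin": 0}
    - {"fingers": -0.5,"translation": [0.01,0,-0.04],"spin": 0}
    - {"fingers": -0.5,"translation": [0.01,0,-0.08],"spin": 0}
    - {"fingers": -0.5,"translation": [-0.03,-0.05,-0.1],"spin": 0}

```text
time_s: 11.5
position: [0.6066, 0.21, 0.15]
eef_rot: [[-0.016, 1.0, 0.003], [1.0, 0.016, 0.004], [0.004, 0.003, -1.0]]
ft_force: [-1.0, -0.6, 0.5]
gripper_width: 0.0213
grip_force: 0.0
```

Run:
```python
from h import *
im,d=capture('side')
for b in blobs('side',d):print(b)
print([(np.round(r['location'],3).tolist(),round(r['confidence'],2)) for r in pinpoint('chestnut_1','side')])
s=state();print(s['time_s'],s['position'],s['eef_rot'],s['gripper_width'])
```

```text
([0.572, -0.04, 0.107], [0.049, 0.052, 0.017], 425)
([0.505, -0.066, 0.106], [0.031, 0.026, 0.016], 209)
([0.487, 0.099, 0.106], [0.033, 0.027, 0.016], 322)
([0.572, 0.131, 0.1], [0.023, 0.034, 0.003], 90)
[([0.622, 0.281, 0.014], 0.95), ([0.613, 0.314, 0.006], 0.89), ([0.506, -0.074, 0.087], 0.79), ([0.489, 0.099, 0.087], 0.6), ([0.763, 0.126, 0.004], 0.56)]
11.6 [0.60393382 0.20533252 0.14964759] [[-1.31997496e-02  9.99912440e-01  9.37024422e-04]
 [ 9.99908601e-01  1.32024288e-02 -2.91305382e-03]
 [-2.92516976e-03  8.98487197e-04 -9.99995318e-01]] 0.021440674200317585
```

>>> send_rows:
  increments:
    - {"fingers": -0.55,"translation": [-0.06,-0.05,0],"spin": 0}
    - {"fingers": -0.55,"translation": [-0.13,-0.1,0],"spin": 0}
    - {"fingers": -0.55,"translation": [-0.2,-0.15,0],"spin": 0}
    - {"fingers": -0.55,"translation": [-0.26,-0.2,0],"spin": 0}
    - {"fingers": -0.55,"translation": [-0.31,-0.235,0],"spin": 0}

```text
time_s: 12.1
position: [0.488, 0.0486, 0.1478]
eef_rot: [[-0.013, 1.0, -0.001], [1.0, 0.013, -0.001], [-0.001, -0.001, -1.0]]
ft_force: [1.0, -0.3, 0.6]
gripper_width: 0.0191
grip_force: 0.0
```

>>> send_rows:
  increments:
    - {"fingers": -0.55,"translation": [0,0,0],"spin": 0}
    - {"fingers": -0.55,"translation": [0,0,0],"spin": 0}
    - {"fingers": -0.55,"translation": [0,0,0.03],"spin": 0}
    - {"fingers": -0.55,"translation": [0,0,0.06],"spin": 0}
    - {"fingers": -0.55,"translation": [0,0,0.06],"spin": 0}

```text
time_s: 12.6
position: [0.4874, 0.0521, 0.1151]
eef_rot: [[-0.017, 1.0, -0.006], [1.0, 0.017, 0.001], [0.001, -0.006, -1.0]]
ft_force: [-1.4, -0.6, -1.2]
gripper_width: 0.0193
grip_force: 0.0
```

```bash
python3 -c "
from cell import *
import numpy as np
capture('top')
s=state();print(s['time_s'],s['position'],np.round(s['eef_rot'],3).tolist(),s['gripper_width'])"
```

```text
12.65 [0.48815129 0.0521407  0.11623821] [[-0.017, 1.0, -0.004], [1.0, 0.017, 0.001], [0.001, -0.004, -1.0]] 0.019052106117230815
```

>>> send_rows:
  increments:
    - {"fingers": -0.55,"translation": [0,0.002,0.02],"spin": 0}
    - {"fingers": -0.55,"translation": [0,0.002,0.039],"spin": 0}
    - {"fingers": -0.55,"translation": [0.01,0.002,0.039],"spin": 0}
    - {"fingers": -0.55,"translation": [0.025,0.002,0.039],"spin": 0}
    - {"fingers": -0.55,"translation": [0.045,0.002,0.039],"spin": 0}

```text
time_s: 13.15
position: [0.4904, 0.0743, 0.0991]
eef_rot: [[-0.015, 1.0, 0.001], [1.0, 0.015, -0.0], [-0.0, 0.001, -1.0]]
ft_force: [0.7, -0.2, 0.3]
gripper_width: 0.019
grip_force: 0.0
```

>>> send_rows:
  increments:
    - {"fingers": -0.55,"translation": [0.025,0,0],"spin": 0}
    - {"fingers": -0.55,"translation": [0.05,0,0],"spin": 0}
    - {"fingers": -0.55,"translation": [0.075,0,0],"spin": 0}
    - {"fingers": -0.55,"translation": [0.1,0,0],"spin": 0}
    - {"fingers": -0.55,"translation": [0.125,0,0],"spin": 0}

```text
time_s: 13.65
position: [0.4891, 0.1376, 0.099]
eef_rot: [[-0.016, 1.0, 0.0], [1.0, 0.016, -0.0], [-0.0, 0.0, -1.0]]
ft_force: [-0.1, 0.5, 0.5]
gripper_width: 0.0193
grip_force: 0.2
```

Run:
```python
from h import *
im,d=capture('side')
for b in blobs('side',d):print(b)
s=state();print(s['time_s'],s['position'],s['gripper_width'])
```

```text
([0.497, -0.07, 0.106], [0.015, 0.026, 0.015], 72)
([0.572, 0.131, 0.1], [0.022, 0.036, 0.003], 90)
([0.49, 0.154, 0.112], [0.046, 0.05, 0.027], 703)
13.7 [0.48884952 0.14022406 0.09917887] 0.019613112063491533
```

>>> send_rows:
  increments:
    - {"fingers": -0.55,"translation": [0.025,0,0],"spin": 0}
    - {"fingers": -0.55,"translation": [0.05,0,0],"spin": 0}
    - {"fingers": -0.55,"translation": [0.075,0,0],"spin": 0}
    - {"fingers": -0.55,"translation": [0.1,0,0],"spin": 0}
    - {"fingers": -0.55,"translation": [0.125,0,0],"spin": 0}

```text
time_s: 14.2
position: [0.4882, 0.1995, 0.0988]
eef_rot: [[-0.015, 1.0, 0.0], [1.0, 0.015, -0.0], [-0.0, 0.0, -1.0]]
ft_force: [-0.7, -1.3, 1.3]
gripper_width: 0.0194
grip_force: 0.7
```

>>> send_rows:
  increments:
    - {"fingers": -0.55,"translation": [0.025,0,0],"spin": 0}
    - {"fingers": -0.55,"translation": [0.05,0,0],"spin": 0}
    - {"fingers": -0.55,"translation": [0.05,0,0],"spin": 0}
    - {"fingers": -0.55,"translation": [0.05,0,-0.05],"spin": 0}
    - {"fingers": -0.55,"translation": [0.05,0,-0.1],"spin": 0}

```text
time_s: 14.7
position: [0.4871, 0.2232, 0.1485]
eef_rot: [[-0.016, 1.0, -0.002], [1.0, 0.016, -0.001], [-0.001, -0.002, -1.0]]
ft_force: [0.2, -0.6, -0.1]
gripper_width: 0.019
grip_force: 0.0
```

Run:
```python
from h import *
im,d=capture('side')
for b in blobs('side',d):print(b)
print([(np.round(r['location'],3).tolist(),round(r['confidence'],2)) for r in pinpoint('chestnut_1','side')])
s=state();print(s['time_s'],s['position'],s['eef_rot'],s['gripper_width'])
```

```text
([0.505, -0.066, 0.106], [0.031, 0.028, 0.016], 209)
([0.581, 0.138, 0.1], [0.003, 0.022, 0.003], 22)
([0.562, 0.139, 0.1], [0.004, 0.021, 0.003], 23)
[([0.614, 0.318, 0.004], 0.88), ([0.491, 0.295, 0.002], 0.66), ([0.64, 0.224, 0.022], 0.64), ([0.503, -0.073, 0.087], 0.5)]
14.8 [0.4898483  0.22447058 0.1518491 ] [[-0.01495273  0.99987398  0.0053321 ]
 [ 0.99988752  0.01494628  0.00124761]
 [ 0.00116775  0.00535015 -0.99998501]] 0.01927014082358653
```

>>> send_rows:
  increments:
    - {"fingers": -0.5,"translation": [-0.09,0.005,0],"spin": 0}
    - {"fingers": -0.5,"translation": [-0.18,0.01,0],"spin": 0}
    - {"fingers": -0.5,"translation": [-0.27,0.015,0],"spin": 0}
    - {"fingers": -0.5,"translation": [-0.36,0.02,0],"spin": 0}
    - {"fingers": -0.5,"translation": [-0.45,0.025,0],"spin": 0}

```text
time_s: 15.3
position: [0.5032, -0.0035, 0.1483]
eef_rot: [[-0.015, 1.0, -0.0], [1.0, 0.015, -0.001], [-0.001, -0.0, -1.0]]
ft_force: [0.9, -0.1, 0.5]
gripper_width: 0.021
grip_force: 0.0
```

>>> send_rows:
  increments:
    - {"fingers": -0.5,"translation": [-0.09,0,0],"spin": 0}
    - {"fingers": -0.5,"translation": [-0.18,0,0],"spin": 0}
    - {"fingers": -0.5,"translation": [-0.238,0,0],"spin": 0}
    - {"fingers": -0.5,"translation": [-0.238,0,0],"spin": 0}
    - {"fingers": -0.5,"translation": [-0.238,0,0.04],"spin": 0}

```text
time_s: 15.8
position: [0.507, -0.1217, 0.1301]
eef_rot: [[-0.012, 1.0, 0.004], [1.0, 0.012, -0.001], [-0.001, 0.004, -1.0]]
ft_force: [0.8, -0.7, 0.0]
gripper_width: 0.021
grip_force: 0.0
```

>>> send_rows:
  increments:
    - {"fingers": -0.5,"translation": [0,0,0.02],"spin": 0}
    - {"fingers": -0.5,"translation": [0,0,0.03],"spin": 0}
    - {"fingers": -0.5,"translation": [0,0,0.03],"spin": 0}
    - {"fingers": -0.5,"translation": [0,0,0.03],"spin": 0}
    - {"fingers": -0.5,"translation": [0,0,0.03],"spin": 0}

```text
time_s: 16.3
position: [0.5061, -0.1199, 0.1144]
eef_rot: [[-0.016, 1.0, 0.001], [1.0, 0.016, -0.0], [-0.0, 0.001, -1.0]]
ft_force: [1.1, 0.3, 0.3]
gripper_width: 0.0214
grip_force: 0.0
```

>>> send_rows:
  increments:
    - {"fingers": -0.5,"translation": [0,0,0.016],"spin": 0}
    - {"fingers": -0.5,"translation": [0,0,0.032],"spin": 0}
    - {"fingers": -0.5,"translation": [0.01,0,0.032],"spin": 0}
    - {"fingers": -0.5,"translation": [0.025,0,0.032],"spin": 0}
    - {"fingers": -0.5,"translation": [0.045,0,0.032],"spin": 0}

```text
time_s: 16.8
position: [0.5053, -0.0969, 0.0979]
eef_rot: [[-0.015, 1.0, 0.0], [1.0, 0.015, 0.0], [0.0, 0.0, -1.0]]
ft_force: [0.5, 0.4, -0.2]
gripper_width: 0.0214
grip_force: 0.0
```

>>> send_rows:
  increments:
    - {"fingers": -0.5,"translation": [0.025,0,0],"spin": 0}
    - {"fingers": -0.5,"translation": [0.05,0,0],"spin": 0}
    - {"fingers": -0.5,"translation": [0.075,0,0],"spin": 0}
    - {"fingers": -0.5,"translation": [0.1,0,0],"spin": 0}
    - {"fingers": -0.5,"translation": [0.125,0,0],"spin": 0}

```text
time_s: 17.3
position: [0.5043, -0.0339, 0.0979]
eef_rot: [[-0.016, 1.0, 0.0], [1.0, 0.016, -0.0], [-0.0, 0.0, -1.0]]
ft_force: [0.1, -0.1, -0.4]
gripper_width: 0.0214
grip_force: 0.1
```

Run:
```python
from h import *
import cv2
im,d=capture('side');cv2.imwrite('pics/p4.png',im[:,:,::-1])
for b in blobs('side',d):print(b)
s=state();print(s['time_s'],s['position'],s['gripper_width'])
```

```text
([0.572, -0.039, 0.107], [0.049, 0.051, 0.017], 421)
([0.506, -0.019, 0.112], [0.049, 0.053, 0.027], 475)
([0.572, 0.132, 0.1], [0.022, 0.034, 0.004], 86)
17.35 [ 0.50422637 -0.03126635  0.09794479] 0.021377453815748133
```

View pics/p4.png

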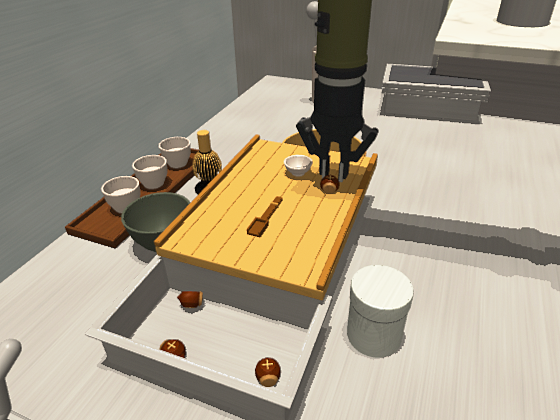

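The pan holds three nuts at (190,298), (173,350) and (267,370). The last one sits between the fingertips at (330,185), so I'll continue the sweep.

>>> send_rows:
  increments:
    - {"fingers": -0.5,"translation": [0.025,0,0],"spin": 0}
    - {"fingers": -0.5,"translation": [0.05,0,0],"spin": 0}
    - {"fingers": -0.5,"translation": [0.075,0,0],"spin": 0}
    - {"fingers": -0.5,"translation": [0.1,0,0],"spin": 0}
    - {"fingers": -0.5,"translation": [0.125,0,0],"spin": 0}

```text
time_s: 17.85
position: [0.5033, 0.0285, 0.0978]
eef_rot: [[-0.016, 1.0, 0.0], [1.0, 0.016, -0.0], [-0.0, 0.0, -1.0]]
ft_force: [-0.4, -1.3, 0.4]
gripper_width: 0.0214
grip_force: 0.1
```

>>> send_rows:
  increments:
    - {"fingers": -0.5,"translation": [0.025,0,0],"spin": 0}
    - {"fingers": -0.5,"translation": [0.05,0,0],"spin": 0}
    - {"fingers": -0.5,"translation": [0.075,0,0],"spin": 0}
    - {"fingers": -0.5,"translation": [0.1,0,0],"spin": 0}
    - {"fingers": -0.5,"translation": [0.125,0,0],"spin": 0}

```text
time_s: 18.35
position: [0.5023, 0.0909, 0.0978]
eef_rot: [[-0.015, 1.0, -0.0], [1.0, 0.015, -0.0], [-0.0, -0.0, -1.0]]
ft_force: [0.5, 0.2, -0.2]
gripper_width: 0.0212
grip_force: 0.1
```

>>> send_rows:
  increments:
    - {"fingers": -0.5,"translation": [0.025,0,0],"spin": 0}
    - {"fingers": -0.5,"translation": [0.05,0,0],"spin": 0}
    - {"fingers": -0.5,"translation": [0.075,0,0],"spin": 0}
    - {"fingers": -0.5,"translation": [0.1,0,0],"spin": 0}
    - {"fingers": -0.5,"translation": [0.125,0,0],"spin": 0}

```text
time_s: 18.85
position: [0.5014, 0.1534, 0.0978]
eef_rot: [[-0.015, 1.0, -0.0], [1.0, 0.015, -0.0], [-0.0, -0.0, -1.0]]
ft_force: [0.1, 0.4, -0.0]
gripper_width: 0.0213
grip_force: 0.2
```

>>> send_rows:
  increments:
    - {"fingers": -0.5,"translation": [0.025,0,0],"spin": 0}
    - {"fingers": -0.5,"translation": [0.05,0,0],"spin": 0}
    - {"fingers": -0.5,"translation": [0.075,0,0],"spin": 0}
    - {"fingers": -0.5,"translation": [0.1,0,0],"spin": 0}
    - {"fingers": -0.5,"translation": [0.125,0,0],"spin": 0}

```text
time_s: 19.35
position: [0.5004, 0.216, 0.0977]
eef_rot: [[-0.015, 1.0, -0.0], [1.0, 0.015, 0.0], [0.0, -0.0, -1.0]]
ft_force: [-0.2, -0.0, 0.0]
gripper_width: 0.0212
grip_force: 0.0
```

>>> send_rows:
  increments:
    - {"fingers": -0.5,"translation": [0.015,0,0],"spin": 0}
    - {"fingers": -0.5,"translation": [0.02,0,0],"spin": 0}
    - {"fingers": -0.5,"translation": [0.02,0,0],"spin": 0}
    - {"fingers": -0.5,"translation": [0.02,0,-0.06],"spin": 0}
    - {"fingers": -0.5,"translation": [0.02,0,-0.14],"spin": 0}

```text
time_s: 19.85
position: [0.4989, 0.2231, 0.1665]
eef_rot: [[-0.014, 1.0, -0.005], [1.0, 0.014, -0.002], [-0.002, -0.005, -1.0]]
ft_force: [0.4, -0.9, 0.6]
gripper_width: 0.0211
grip_force: 0.0
```

>>> send_rows:
  increments:
    - {"fingers": -0.5,"translation": [-0.08,0,-0.04],"spin": 0}
    - {"fingers": -0.5,"translation": [-0.16,0,-0.08],"spin": 0}
    - {"fingers": -0.5,"translation": [-0.24,0,-0.08],"spin": 0}
    - {"fingers": -0.5,"translation": [-0.32,0,-0.08],"spin": 0}
    - {"fingers": -0.5,"translation": [-0.4,0,-0.08],"spin": 0}

```text
time_s: 20.35
position: [0.5031, 0.0223, 0.2082]
eef_rot: [[-0.014, 1.0, 0.001], [1.0, 0.014, -0.001], [-0.001, 0.001, -1.0]]
ft_force: [0.7, 0.2, -0.5]
gripper_width: 0.0216
grip_force: 0.0
```

Run:
```python
from h import *
import cv2
im,d=capture('side');cv2.imwrite('pics/p5.png',im[:,:,::-1])
print([(np.round(r['location'],3).tolist(),round(r['confidence'],2)) for r in pinpoint('chestnut_1','side')])
im,d=capture('top');cv2.imwrite('pics/p6.png',im[:,:,::-1])
print([(np.round(r['location'],3).tolist(),round(r['confidence'],2)) for r in pinpoint('chestnut_1','top')])
s=state();print(s['time_s'],s['position'],s['gripper_width'])
```

```text
[([0.484, 0.296, 0.001], 0.92), ([0.61, 0.317, 0.001], 0.64), ([0.563, 0.328, 0.001], 0.63), ([0.64, 0.227, 0.023], 0.54)]
[([0.565, 0.327, 0.001], 0.71), ([0.483, 0.295, 0.001], 0.69), ([0.636, 0.225, 0.025], 0.62), ([0.612, 0.315, 0.002], 0.61)]
20.55 [0.50320829 0.02332777 0.20774456] 0.021488603342447454
```

View pics/p5.png

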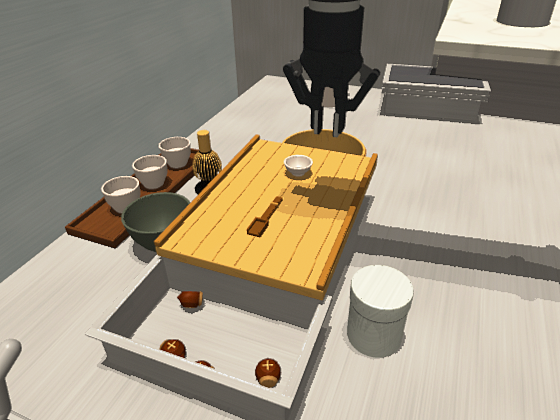

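View pics/p6.png

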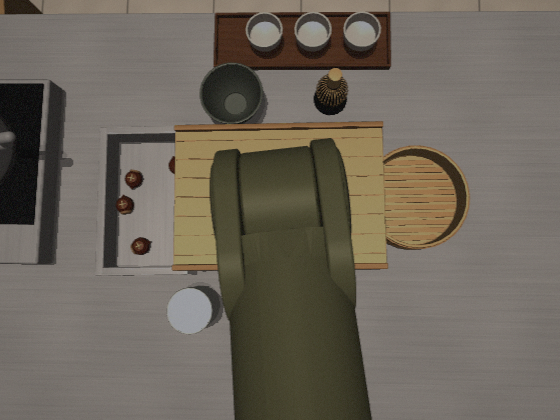

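```bash
python3 -c "
from cell import *
print(job_done())"
```

```text
the job is handed in; nothing more can be done
None
```

I swept all four chestnuts over the open end into the steel pan, and both final pictures show them lying there with everything else apparently in place; the job is handed in at about 20.6 s, but no verdict came back.

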